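# Load steel cups into a revolving drainer and close it up

### The arm

A 7-joint arm with a two-finger parallel gripper is mounted at the origin on the work surface. World frame = base frame: x ahead of the robot, y to its left, z up, the work surface at z = 0. Lengths are in m, angles in rad, forces in N, time in s.
With the tool pointing down it reaches from about 0.4 to 0.85 m from the base axis. Payload 10.4 kg.
Tool frame: the origin (TCP) lies at the very end of the fingers, on their centre line; the grasp point (between the pads) lies 19 mm behind it; z points along the fingers, y is the line along which they close (so a half turn about z gives the same grasp; the last joint's range is limited). The gripper opens to 87 mm and grips with 3 to 60 N. Pads are 19 mm wide; open, the fingers measure 117 mm over their backs; the gripper's body (75 mm by 190 mm) begins 51 mm behind the grasp point.
Start: joints at [-1.167, 0.332, -0.065, 1.46, 0.022, 1.35, -0.088], TCP at [0.259, 0.569, 0.223] pointing down, gripper open.
Joint ranges: [-2.6, 2.6], [-0.5, 2.12], [-1.47, 1.34], [0.16, 2.42], [-1.27, 4.41], [0.06, 2.06], [-2.6, 2.6]. Speed limits (rad/s): [2.22, 2.22, 2.79, 2.79, 3.14, 3.14, 3.14].

### API

Orientations are given as a unit quaternion [x, y, z, w].
In Python, from bench import status, camera, order gives the robot as it stands.
- The arm moves only by the tool jog_arm, never from a script. Its argument "plan" is a list of rows, each a list of 7 numbers: the turn, a rotation vector about the tool's x, y, z in rad, then the shift along the tool's x, y, z in mm, then the opening, from -1 (shut) to 1 (fully open). A call has 1 to 12 rows; each row is the pose to reach, as a shift and turn from the pose commanded when the call began, along the tool's axes at that moment; what a row does not reach only later rows make up. A row lasts 1/10 s, in which the tool goes at most 50 mm and 8.59 degrees, less where a joint would pass 70% of its speed; a pose out of reach is approached as far as the arm can. A call with a gripper value outside its range is refused whole. The fingers move at their own pace and stop on an object; "squeeze" is the grip in N (left out, the last holds). Time passes only in rows, so rows that repeat a pose let the fingers close. It gives the time, the measured TCP pose, the force, the opening and the grip force at its end, in the units of the state.
- status.read_state(): the state, without advancing time (a new reading comes with each control period).
- camera(name): name is "scene" or "top"; returns a dict with "image" (400x640x3 uint8, red, green, blue), "z_map" (400x640 float32, m along the optical axis (not along the pixel's ray), 0 where there is no reading), "fx", "fy", "cx", "cy" (pixels), "world_from_camera" (4x4, takes a point from camera to world coordinates). Camera axes: x right, y down, z forward; pixel columns grow to the right and rows downward; lengths in m; the calibration is good to about 2 mm. A picture is of the moment at which its call begins.
- order.close_job(): hands the job in; it is judged then, once.
The state is a dict: "time": time; "joint_positions": joint angles; "joint_vel": joint speeds; "joint_torque": joint torques, N m; "ee_pos": TCP position; "eef_rot": TCP orientation; "ft_force": force on the tool from outside, world axes, zero at the start; "torque": the same for the moment, N m; "width": finger opening in m; "grip_force": force on a finger pad.
Only numpy, scipy, OpenCV 4.12 (cv2) and the standard library are available. Lean on these libraries where they do the work, as an engineer would, in place of code of your own. Each camera call takes 0.05 s, during which the arm holds its last target. There are 200 camera calls.

### The job

Put the washed squat steel cups away in the revolving drainer, where one cup already stands: slide its hatch fully open and stand every cup, mouth down as it is, in a plain bay of its own, clicking the turntable round by its hub knob to bring a free bay under the hatch each time. When all are in, finish with the soap caddy's bay clicked into place under the hatch, the hatch slid fully shut and the vent dial's pointer turned to the raised mark, and leave the bowl, pitcher and spoon alone.

Things in the scene. Friction and masses are not known exactly. Their poses are not given: they have to be found in the camera images.
- cabinet: squat white plastic drainer cabinet, fixed, 340 (x) x 440 (y) x 118 mm high, front wall towards -x, back open; origin on the work surface under the turntable axis, axes at yaw 0 as the world's. The roof, a 6 mm clear panel (top 118 mm up), has a loading opening over the front bay: x = -160 to -45 mm, y = -72 to 72 mm.
- load_point (a point): fixed point of the cabinet below the middle of the loading opening, 103 mm in front of the turntable axis, on the level of the turntable floor (40 mm above the work surface). The bay whose floor point lies here is the one that can be loaded.
- turntable (a joint): angle of the round turntable in the cabinet (rad, counter-clockwise from above positive, turns freely either way). Five bays 1.2566 rad (72 deg) apart; a sprung detent holds it at whole multiples of 1.2566, where a bay lies at load_point. It takes about 0.15 N m to break out; past half way it snaps on to the next. At 0 the caddy bay is at the front.
- hub_grip (a point): middle of the hub knob's grip bar on the turntable axis, above the roof: an upright bar 64 mm long along the point's x, 16 mm wide along its y, 40 mm high, its top 17 mm above this point, its underside 22 mm above the roof. Turns with the turntable; at angle 0 its x is the cabinet's x.
- caddy_bay (a point): floor point of the soap bay, 103 mm from the axis: filled by a grey soap caddy with a bar of soap in it (62 x 74 mm, 55 mm high), part of the turntable. All bays: floor 40 mm above the work surface; outer rim at 146 mm radius and 4 mm thick radial dividers midway between bays (58 mm square across from the floor points), all 36 mm high.
- bay1 (a point): floor point of plain bay 1, 103 mm from the axis, 72 deg counter-clockwise from the caddy bay; takes one cup
- bay2 (a point): floor point of plain bay 2, 103 mm from the axis, 144 deg counter-clockwise from the caddy bay; takes one cup
- bay3 (a point): floor point of plain bay 3, 103 mm from the axis, 216 deg counter-clockwise from the caddy bay; takes one cup
- bay4 (a point): floor point of plain bay 4, 103 mm from the axis, 288 deg counter-clockwise from the caddy bay; takes one cup
- hatch (a joint): flat hatch (126 x 152 mm, 6 mm thick, its top 125 mm above the work surface) sliding on the roof along the cabinet's +y: 0 = shut over the loading opening, 0.138 m = fully open (stop). Moves against about 1.5 N friction and stays where left.
- hatch_handle (a point): grip point of the hatch's handle: an upright bar on the hatch's middle, 70 mm long along the cabinet's x, 14 mm wide along y, 40 mm high, its top 14 mm above this point and the hatch plate 26 mm below it. The point's axes are the cabinet's.
- vent_dial (a joint): angle of the vent dial on the roof (rad, counter-clockwise from above positive, stops at -0.8 and 3.6); 0.03 N m friction, stays where left; starts within 0.5 of 0
- dial_grip (a point): grip point on the dial's axis: upright bar 46 mm long along the point's x, 14 mm wide along y, 34 mm high, its top 12 mm above this point and the dial's 48 mm disc 20 mm below it. The pointer nose sticks out at the +x end.
- dial_pointer (a point): the spot on the dial's index circle (46 mm from the axis) at which the pointer nose aims; it turns with the dial
- dial_mark (a point): the index mark: a raised black tab (10 x 7 mm, 10 mm high) on the fixed round collar about the dial, 46 mm from the dial's axis, level with dial_pointer. It lies 1.1 to 2.6 rad counter-clockwise from where the cabinet's x axis points; reached by turning the dial counter-clockwise from its start.
- cup1: squat plain steel cup standing mouth down, 68 mm across, 56 mm high, straight-sided, 0.12 kg; origin at the centre of its underside (mouth), z up. All are alike; some may be absent.
- cup2: squat plain steel cup standing mouth down, 68 mm across, 56 mm high, straight-sided, 0.12 kg; origin at the centre of its underside (mouth), z up. All are alike; some may be absent.
- cup3: squat plain steel cup standing mouth down, 68 mm across, 56 mm high, straight-sided, 0.12 kg; origin at the centre of its underside (mouth), z up. All are alike; some may be absent.
- cup4: squat plain steel cup standing mouth down, 68 mm across, 56 mm high, straight-sided, 0.12 kg; origin at the centre of its underside (mouth), z up. All are alike; some may be absent.
- cup5: a cup just like cup1, but already standing in one of the plain bays at the start (only one of cup5 and cup6 is there)
- cup6: a cup just like cup1, but already standing in one of the plain bays at the start (only one of cup5 and cup6 is there)
- bowl: white ceramic soup bowl, 150 mm across, 60 mm high, bystander; origin under its centre
- pitcher: upright empty orange pitcher, 116 mm across, 200 mm high, handle out to 110 mm from its axis on its +y side, bystander; origin under its centre
- spoon: steel serving spoon, 240 mm long, lying flat, bystander; origin about its middle
Things that resemble listed ones, but are neither listed nor needed, are in the scene too. Leave any blue look-alike of the cup1 alone. Leave any purple or red look-alike of the cup2 alone.

How it is judged:
On the way, in this order (a step that is already met when the one before it is completed fails the run):
1. the hatch is slid fully open (value of joint hatch above 0.128 m), for 0.2 s.
2. every cup stands mouth down in a plain bay of the turntable ((horizontal distance between cup1 and bay1 below 0.042 m or horizontal distance between cup1 and bay2 below 0.042 m or horizontal distance between cup1 and bay3 below 0.042 m or horizontal distance between cup1 and bay4 below 0.042 m) and z of cup1 in the frame of cabinet between 0.034 and 0.046 m and angle between each of cup1, cup2, cup3, cup4, cup5, cup6's own z axis and vertical below 0.12 rad and (horizontal distance between cup2 and bay1 below 0.042 m or horizontal distance between cup2 and bay2 below 0.042 m or horizontal distance between cup2 and bay3 below 0.042 m or horizontal distance between cup2 and bay4 below 0.042 m) and z of cup2 in the frame of cabinet between 0.034 and 0.046 m and (horizontal distance between cup3 and bay1 below 0.042 m or horizontal distance between cup3 and bay2 below 0.042 m or horizontal distance between cup3 and bay3 below 0.042 m or horizontal distance between cup3 and bay4 below 0.042 m) and z of cup3 in the frame of cabinet between 0.034 and 0.046 m and (horizontal distance between cup4 and bay1 below 0.042 m or horizontal distance between cup4 and bay2 below 0.042 m or horizontal distance between cup4 and bay3 below 0.042 m or horizontal distance between cup4 and bay4 below 0.042 m) and z of cup4 in the frame of cabinet between 0.034 and 0.046 m and (horizontal distance between cup5 and bay1 below 0.042 m or horizontal distance between cup5 and bay2 below 0.042 m or horizontal distance between cup5 and bay3 below 0.042 m or horizontal distance between cup5 and bay4 below 0.042 m) and z of cup5 in the frame of cabinet between 0.034 and 0.046 m and (horizontal distance between cup6 and bay1 below 0.042 m or horizontal distance between cup6 and bay2 below 0.042 m or horizontal distance between cup6 and bay3 below 0.042 m or horizontal distance between cup6 and bay4 below 0.042 m) and z of cup6 in the frame of cabinet between 0.034 and 0.046 m), for 0.2 s.
At the end, for the whole second after the job is handed in: Each cup upright (7 deg) and at rest on the turntable floor in a plain bay (within 42 mm of its floor point: anywhere the dividers allow); caddy bay within 10 mm of load_point, turntable still; hatch within 8 mm of shut; dial_pointer within 6 mm (7 deg) of dial_mark (all of step 2 and linear speed of each of cup1, cup2, cup3, cup4, cup5, cup6 below 0.02 m/s and horizontal distance between caddy_bay and load_point below 0.01 m and velocity of joint turntable between -0.05 and 0.05 rad/s and value of joint hatch below 0.008 m and horizontal distance between dial_pointer and dial_mark below 0.006 m); the robot touches nothing.
It fails at once if the bowl is shifted by more than 30 mm (distance of bowl from where it was at the start of the episode above 0.03 m).
It fails at once if the pitcher is shifted by more than 30 mm (distance of pitcher from where it was at the start of the episode above 0.03 m).
It fails at once if the spoon is shifted by more than 30 mm (distance of spoon from where it was at the start of the episode above 0.03 m).
Of cup1, cup2, cup3, cup4 only 2 to 3 are there at a start; the rules pass over those that are not, and their reading is None.
Of cup5, cup6 only 1 to 1 are there at a start; the rules pass over those that are not, and their reading is None.
At some moment in a run one of cup1, cup2, cup3, cup4 may be knocked a few centimetres aside while the robot is not near it.
It also fails if it takes over 210 s, if anything falls off the work surface, if the arm or the gripper's body presses on something with over 40 N, if the wrist force passes 120 N, or if a joint passes its speed limit or range.

## Working session

There is one attempt and no reset: what is moved stays moved. The work goes in short steps, Python scripts to look and compute and a tool call to move; the robot and the scene stay as the last step left them, time stands still between calls to the robot, and variables do not carry over. Pictures are saved under pics/ and viewed, at most 14 in all, crops included, and the job is handed in when it is done.

Besides the shell and the picture viewer there is one more tool, called after "Emit:" as name([rows], argument=value, ...), one row to a line, values as JSON. jog_arm: Moves the arm, as the interface text tells. Its arguments: {"type":"object","properties":{"plan":{"type":"array"},"squeeze":{"type":"number"}},"required":["plan"]}

```bash
mkdir -p pics; ls
cat > h.py <<'E'
import numpy as np, cv2
from bench import status, camera, order
from scipy.spatial.transform import Rotation as R
def grab(n,save=None):
    c=camera(n)
    if save: cv2.imwrite('pics/'+save, c['image'][:,:,::-1])
    return c
def pts(c):
    z=c['z_map']; v,u=np.indices(z.shape)
    P=np.stack([(u-c['cx'])/c['fx']*z,(v-c['cy'])/c['fy']*z,z],-1)
    T=np.array(c['world_from_camera']); W=P@T[:3,:3].T+T[:3,3]
    W[z==0]=np.nan
    return W
def ray(c,u,v,h):
    T=np.array(c['world_from_camera']); d=T[:3,:3]@np.array([(u-c['cx'])/c['fx'],(v-c['cy'])/c['fy'],1]); o=T[:3,3]
    return o+d*(h-o[2])/d[2]
def tool():
    s=status.read_state(); return np.array(s['ee_pos']),R.from_quat(s['eef_rot'])
def rel(p,yaw=None):
    """mm in tool axes to bring TCP to p; yaw of tool y axis (world) -> turn about tool z"""
    e,r=tool(); d=r.inv().apply(np.array(p)-e)*1000
    y=r.apply([0,1,0]); ty=np.arctan2(y[1],y[0]); t=None
    if yaw is not None: t=-((yaw-ty+np.pi/2)%np.pi-np.pi/2)
    return np.round(d,1),t
E
python3 - <<'E'
from h import *
s=status.read_state(); print(s)
for n in('scene','top'):
    c=grab(n,n+'0.png'); print(n,c['fx'],c['cx'],c['cy'],np.round(c['world_from_camera'],3).tolist())
E
```

```text
pics
{'time': 0.0, 'joint_positions': array([-1.16658987,  0.33286195, -0.06471195,  1.4609387 ,  0.02157455,
        1.34989733, -0.08847398]), 'joint_vel': array([ 2.35830037e-04, -1.62601150e-03, -3.82887282e-05,  3.26251961e-04,
       -6.04597194e-04,  4.48891705e-04, -3.00467371e-04]), 'joint_torque': array([-6.16889301e-04, -6.23237014e+01,  2.43045663e-02, -3.89903784e+01,
       -6.13957574e-02,  3.97905672e-02,  1.43530228e-04]), 'ee_pos': array([0.25855937, 0.56858462, 0.2217614 ]), 'eef_rot': array([ 2.11761361e-01,  9.77321149e-01, -6.93212786e-04, -1.31308667e-04]), 'ft_force': array([ 0.06264223, -0.27186366, -0.1545164 ]), 'torque': array([-0.0342605 , -0.00324195,  0.03372471]), 'grip_force': 0.0, 'width': 0.08693033907428782}
scene 409.07618372567833 319.7151822372509 196.04612300442182 [[-0.63, 0.622, -0.465, 1.158], [0.776, 0.517, -0.36, 0.48], [0.017, -0.588, -0.809, 1.248], [0.0, 0.0, 0.0, 1.0]]
top 461.8348792284972 324.8967540202998 198.87294832310906 [[-0.012, -0.995, 0.102, 0.355], [-1.0, 0.012, -0.005, -0.013], [0.004, -0.102, -0.995, 1.853], [0.0, 0.0, 0.0, 1.0]]
```

View pics/scene0.png

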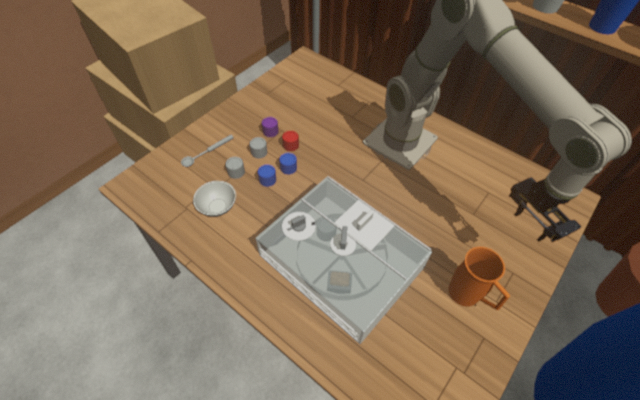

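View pics/top0.png

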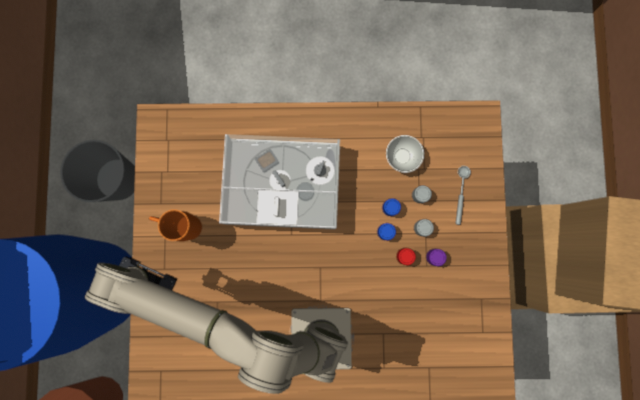

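Both views show two grey cups, at about (423,194) and (425,228) in top. The two blue, one red and one purple look-alikes stand beside them. The cabinet is at (281,182), with the cup already inside near (306,190), the caddy at (266,160) and the dial at (320,170). Next I'll measure these.

Run:
```python
from h import *
c=grab('top'); im=c['image']; W=pts(c)
big=cv2.resize(im[125:240,210:480],None,fx=2.9,fy=2.9,interpolation=cv2.INTER_CUBIC); cv2.imwrite('pics/t1.png',big[:,:,::-1])
Z=W[:,:,2]
print('cabinet roof/hub/dial heights')
for (n,u,v) in [('cupA',423,193),('cupB',425,227),('hubish',280,180),('hatch',278,208),('dial',320,170),('blue1',392,207),('blue2',388,232),('red',406,256)]:
    w=W[v-12:v+13,u-12:u+13].reshape(-1,3); w=w[~np.isnan(w[:,0])]
    print(n,np.round(W[v,u],3),'max',w[:,2].max().round(3))
    if n[:2] in('cu','bl','re'):
        k=w[(w[:,2]>.045)&(w[:,2]<.065)]; print('  top center',k.mean(0).round(4),(k.max(0)-k.min(0)).round(3),len(k))
for lo,hi,n in[(.108,.122,'roof'),(.123,.13,'hatch'),(.135,.2,'knobs')]:
    m=((Z>lo)&(Z<hi)).astype(np.uint8); m[:,:215]=0; m[:,345:]=0; m[:130]=0; m[232:]=0
    cs,_=cv2.findContours(m,cv2.RETR_EXTERNAL,cv2.CHAIN_APPROX_NONE)
    for k in cs:
        if cv2.contourArea(k)>8:
            q=np.array([W[p[0][1],p[0][0]] for p in k]); r=cv2.minAreaRect((q[:,:2]*1000).astype(np.float32)); print(n,np.round(r[0]),np.round(r[1]),round(r[2],1),q[:,2].max().round(3))
```

```text
cabinet roof/hub/dial heights
cupA [ 0.56  -0.409  0.048] max 0.067
  top center [ 0.5587 -0.4039  0.0542] [0.065 0.065 0.02 ] 219
cupB [ 0.426 -0.412  0.05 ] max 0.067
  top center [ 0.4267 -0.4072  0.0542] [0.063 0.065 0.019] 236
hubish [0.598 0.141 0.185] max 0.192
hatch [0.499 0.152 0.141] max 0.176
dial [ 0.638 -0.005  0.157] max 0.171
blue1 [ 0.505 -0.285  0.053] max 0.068
  top center [ 0.5088 -0.2827  0.054 ] [0.064 0.067 0.019] 226
blue2 [ 0.408 -0.266  0.056] max 0.063
  top center [ 0.4129 -0.2601  0.0536] [0.062 0.067 0.018] 232
red [ 0.314 -0.334  0.052] max 0.066
  top center [ 0.3151 -0.3335  0.0539] [0.062 0.065 0.02 ] 229
roof [447. 205.] [41. 11.] 87.6 0.122
roof [517. 198.] [27. 91.] 88.7 0.122
roof [609. 150.] [441. 341.] 86.8 0.122
hatch [510. 158.] [156. 144.] 87.8 0.13
knobs [505. 159.] [15. 67.] 86.5 0.167
knobs [608. 149.] [64. 26.] 43.3 0.187
knobs [644.  -3.] [14. 46.] 69.5 0.167
```

View pics/t1.png

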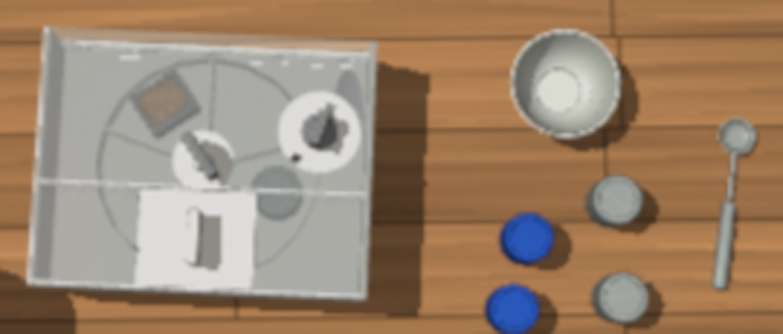

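Cabinet origin is at about (0.609, 0.150) with yaw −3.2°. The turntable is at −144°: bay 2 is at the front and free, and the cup inside is in bay 3. Now I'll work out the move to the hatch handle.

```bash
cat >> h.py <<'E'
CY=np.radians(-3.2); C0=np.array([.609,.150])
def cab(x,y,z): 
    c,s=np.cos(CY),np.sin(CY); return np.array([C0[0]+c*x-s*y,C0[1]+s*x+c*y,z])
E
python3 - <<'E'
from h import *
print(cab(-.1025,0,.15),rel(cab(-.1025,0,.15),np.pi/2+CY))
c=grab('top'); im=c['image'].astype(int); W=pts(c)
m=(im[:,:,0]>120)&(im[:,:,2]<60)&(im[:,:,0]-im[:,:,1]>50)&(W[:,:,2]>.18)
w=W[:,:200][m[:,:200]]; print('pitcher',w.min(0),w.max(0))
# dial mark: dark pixels near dial at collar
u0,v0=320,170
d=im[150:195,295:345].sum(2); vs,us=np.where(d<150); print([(u+295,v+150,d[v,u],np.round(W[v+150,u+295],3).tolist()) for v,u in zip(vs,us)][:40])
E
```

```text
[0.50665982 0.1557217  0.15      ] (array([-396.7, -273.2,   72.3]), np.float64(-0.3709074222798576))
pitcher [0.38770961 0.46820699 0.18081285] [0.4918409 0.5782788 0.2066855]
[]
```

Emit:
jog_arm([
  [0, 0, 0, 0, 0, -50, 1],
  [0, 0, 0, 0, 0, -100, 1],
  [0, 0, -0.1, -90, -60, -110, 1],
  [0, 0, -0.2, -130, -90, -110, 1],
  [0, 0, -0.3, -180, -124, -110, 1],
  [0, 0, -0.37, -230, -158, -110, 1],
  [0, 0, -0.37, -270, -186, -110, 1],
  [0, 0, -0.37, -310, -213, -100, 1],
  [0, 0, -0.37, -350, -241, -60, 1],
  [0, 0, -0.37, -397, -273, -20, 1],
  [0, 0, -0.37, -397, -273, -10, 1],
  [0, 0, -0.37, -397, -273, -10, 1],
])

```text
time: 1.4
ee_pos: [0.5048, 0.1592, 0.2353]
eef_rot: [0.028, 1.0, 0.0, 0.0]
ft_force: [0.4, 1.8, -0.0]
width: 0.0873
grip_force: 0.0
```

Run:
```python
from h import *
print(tool()[0],rel(cab(-.1025,0,.147),np.pi/2+CY),status.read_state()['joint_positions'])
c=grab('top'); im=c['image'].astype(int)
d=im[150:195,295:345].sum(2); i=np.argsort(d.ravel())[:14]; print([(k%50+295,k//50+150,d.ravel()[k]) for k in i])
```

```text
[0.50484303 0.15915362 0.23526074] (array([-1.9, -3.4, 88.3]), np.float64(-0.0010329619443110172)) [-0.62276446  0.10779699  0.25042737  1.70895197 -0.02767083  1.32744601
  1.14682846]
[(np.int64(295), np.int64(194), np.int64(130)), (np.int64(296), np.int64(194), np.int64(134)), (np.int64(297), np.int64(194), np.int64(137)), (np.int64(295), np.int64(193), np.int64(143)), (np.int64(296), np.int64(193), np.int64(150)), (np.int64(342), np.int64(170), np.int64(156)), (np.int64(298), np.int64(194), np.int64(156)), (np.int64(297), np.int64(193), np.int64(157)), (np.int64(341), np.int64(170), np.int64(158)), (np.int64(343), np.int64(170), np.int64(160)), (np.int64(344), np.int64(170), np.int64(161)), (np.int64(340), np.int64(170), np.int64(165)), (np.int64(343), np.int64(190), np.int64(167)), (np.int64(341), np.int64(169), np.int64(167))]
```

Emit:
jog_arm([
  [0, 0, 0, -2, -3, 45, 1],
  [0, 0, 0, -2, -3, 88, 1],
  [0, 0, 0, -2, -3, 88, 1],
  [0, 0, 0, -2, -3, 88, -1],
  [0, 0, 0, -2, -3, 88, -1],
  [0, 0, 0, -2, -3, 88, -1],
  [0, 0, 0, -2, -3, 88, -1],
  [0, 0, 0, -2, -3, 88, -1],
  [0, 0, 0, -2, -3, 88, -1],
], squeeze=20)

```text
time: 2.35
ee_pos: [0.5062, 0.1579, 0.1484]
eef_rot: [0.028, 1.0, 0.0, 0.0]
ft_force: [-0.0, -0.3, -0.3]
width: 0.0468
grip_force: 0.0
```

Emit:
jog_arm([
  [0, 0, 0, 0, 30, 0, -1],
  [0, 0, 0, 0, 60, 0, -1],
  [0, 0, 0, 0, 90, 0, -1],
  [0, 0, 0, 0, 120, 0, -1],
  [0, 0, 0, 0, 138, 0, -1],
  [0, 0, 0, 0, 140, 0, -1],
  [0, 0, 0, 0, 140, 0, -1],
  [0, 0, 0, 0, 140, 0, -1],
])

```text
time: 3.15
ee_pos: [0.5141, 0.2929, 0.1481]
eef_rot: [0.03, 1.0, -0.003, -0.001]
ft_force: [-5.6, -15.4, 9.1]
width: 0.0139
grip_force: 20.0
```

Emit:
jog_arm([
  [0, 0, 0, 0, 0, 0, 1],
  [0, 0, 0, 0, 0, 0, 1],
  [0, 0, 0, 0, 0, 0, 1],
  [0, 0, 0, 0, 0, 0, 1],
  [0, 0, 0, 0, 0, -50, 1],
  [0, 0, 0, 0, -50, -100, 1],
  [0, 0, 0, 0, -100, -120, 1],
  [0, 0, 0, 0, -150, -120, 1],
  [0, 0, 0, 0, -200, -120, 1],
  [0, 0, 0, 0, -250, -120, 1],
  [0, 0, 0, 0, -300, -120, 1],
  [0, 0, 0, 0, -350, -120, 1],
])

```text
time: 4.35
ee_pos: [0.4949, -0.0324, 0.2682]
eef_rot: [0.028, 1.0, 0.0, 0.0]
ft_force: [1.4, 0.1, 0.0]
width: 0.0866
grip_force: 0.0
```

```bash
cat >> h.py <<'E'
def fit_circle(q):
    A=np.c_[2*q,np.ones(len(q))]; s=np.linalg.lstsq(A,(q**2).sum(1),rcond=None)[0]; return s[:2]
def cups(c):
    W=pts(c); hsv=cv2.cvtColor(c['image'],cv2.COLOR_RGB2HSV); Z=W[:,:,2]
    m=((Z>.03)&(Z<.07)&(W[:,:,0]>.2)).astype(np.uint8)
    n,l,st,ce=cv2.connectedComponentsWithStats(m)
    for i in range(1,n):
        if 120<st[i,4]<600:
            cs,_=cv2.findContours((l==i).astype(np.uint8),cv2.RETR_EXTERNAL,cv2.CHAIN_APPROX_NONE)
            (u,v),r=cv2.minEnclosingCircle(cs[0]); print(ray(c,u,v,.05).round(4),'r',round(r/c['fx']*1800,1),'sat',np.median(hsv[l==i][:,1]),'hue',np.median(hsv[l==i][:,0]),'px',round(u),round(v),st[i,4])
def knobs(c):
    W=pts(c); Z=W[:,:,2]
    for lo,hi,n in[(.108,.122,'roof'),(.123,.13,'hatch'),(.135,.2,'knobs')]:
        m=((Z>lo)&(Z<hi)).astype(np.uint8); m[:,:215]=0; m[:,345:]=0; m[:130]=0; m[232:]=0
        cs,_=cv2.findContours(m,cv2.RETR_EXTERNAL,cv2.CHAIN_APPROX_NONE)
        for k in cs:
            if cv2.contourArea(k)>8:
                q=np.array([W[p[0][1],p[0][0]] for p in k]); r=cv2.minAreaRect((q[:,:2]*1000).astype(np.float32)); print(n,np.round(r[0]),np.round(r[1]),round(r[2],1),q[:,2].max().round(3))
E
python3 - <<'E'
from h import *
c=grab('top'); cups(c); knobs(c); print(tool()[0],status.read_state()['joint_positions'])
E
```

```text
[ 0.7197 -0.3387  0.05  ] r 73.4 sat 15.0 hue 33.0 px 404 153 423
[ 0.5571 -0.4023  0.05  ] r 35.1 sat 8.5 hue 60.0 px 421 194 248
[ 0.5078 -0.2822  0.05  ] r 34.8 sat 198.0 hue 111.0 px 391 206 243
[ 0.3586 -1.0004  0.05  ] r 162.3 sat 125.0 hue 17.0 px 576 242 465
[ 0.4259 -0.4062  0.05  ] r 35.1 sat 9.0 hue 60.0 px 424 227 252
[ 0.4117 -0.2597  0.05  ] r 35.0 sat 196.0 hue 110.0 px 386 231 245
[ 0.3145 -0.3326  0.05  ] r 35.1 sat 207.0 hue 0.0 px 406 256 252
[ 0.3092 -0.4508  0.05  ] r 37.0 sat 157.0 hue 139.0 px 436 257 262
roof [463. 331.] [23. 21.] 10.5 0.122
roof [489. 348.] [19. 33.] 57.8 0.122
roof [508. 368.] [13. 25.] 72.1 0.122
roof [481. 113.] [176.  89.] 87.0 0.122
roof [657. 148.] [441. 245.] 86.9 0.122
hatch [473. 314.] [24. 49.] 82.6 0.129
hatch [515. 263.] [ 91. 140.] 89.4 0.13
hatch [518. 341.] [ 60. 141.] 82.7 0.13
hatch [643. -16.] [22. 12.] 34.3 0.13
knobs [513. 293.] [16. 69.] 88.1 0.172
knobs [608. 149.] [65. 26.] 43.6 0.185
knobs [645.  -3.] [13. 46.] 70.0 0.168
[ 0.49415946 -0.0418509   0.26859812] [-4.34988790e-01  5.17560167e-03  4.31457449e-01  1.74327426e+00
 -9.15278136e-05  1.39237773e+00  1.50107747e+00]
```

Run:
```python
from h import *
print(rel([.558,-.403,.032],np.pi/2+CY))
```

```text
(array([ -87.3, -355.7,  237.4]), np.float64(-0.010348112164759282))
```

Emit:
jog_arm([
  [0, 0, 0, -20, -50, 0, 1],
  [0, 0, 0, -30, -100, 0, 1],
  [0, 0, 0, -40, -150, 0, 1],
  [0, 0, 0, -50, -200, 0, 1],
  [0, 0, 0, -60, -250, 0, 1],
  [0, 0, 0, -75, -300, 30, 1],
  [0, 0, 0, -87, -345, 60, 1],
  [0, 0, 0, -87, -356, 100, 1],
  [0, 0, 0, -87, -356, 130, 1],
  [0, 0, 0, -87, -356, 130, 1],
  [0, 0, 0, -87, -356, 130, 1],
])

```text
time: 5.5
ee_pos: [0.5625, -0.3902, 0.1385]
eef_rot: [0.028, 1.0, 0.0, -0.0]
ft_force: [0.5, -0.1, 1.7]
width: 0.087
grip_force: 0.0
```

Run:
```python
from h import *
print(rel([.558,-.403,.032],np.pi/2+CY),status.read_state()['joint_positions'])
```

```text
(array([  3.7, -13.1, 106.5]), np.float64(-0.00018047661996933861)) [ 0.11830147  0.57510611  0.61677493  1.41648833 -0.33741038  1.25686601
  2.27793035]
```

Emit:
jog_arm([
  [0, 0, 0, 0, 0, 0, 1],
  [0, 0, 0, 0, 0, 0, 1],
  [0, 0, 0, 0, 0, 0, 1],
])

```text
time: 5.8
ee_pos: [0.5629, -0.3908, 0.1398]
eef_rot: [0.028, 1.0, -0.0, 0.001]
ft_force: [-0.7, 0.6, -0.2]
width: 0.0871
grip_force: 0.0
```

Run:
```python
from h import *
print(tool()[0],rel([.558,-.403,.032],np.pi/2+CY))
c=grab('scene'); cups(c)
```

```text
[ 0.56290648 -0.39084639  0.13982554] (array([  4.5, -12.3, 107.8]), np.float64(-1.675841517845278e-05))
[ 0.3185 -0.4457  0.05  ] r 36.9 sat 127.0 hue 142.0 px 269 124 207
[ 0.3234 -0.3259  0.05  ] r 38.4 sat 180.0 hue 2.0 px 290 139 222
[ 0.4343 -0.3976  0.05  ] r 38.1 sat 12.0 hue 37.0 px 258 146 203
[ 0.4217 -0.2524  0.05  ] r 40.2 sat 144.0 hue 113.0 px 287 162 245
[ 0.566  -0.3959  0.05  ] r 40.7 sat 15.0 hue 30.0 px 234 166 249
[ 0.5149 -0.277   0.05  ] r 41.0 sat 146.0 hue 113.0 px 266 173 253
[ 0.7175 -0.3402  0.05  ] r 93.7 sat 17.0 hue 27.0 px 214 198 524
[0.4538 0.5415 0.05  ] r 106.5 sat 178.0 hue 12.0 px 471 292 227
```

Emit:
jog_arm([
  [0, 0, 0, 4, -12, 20, 1],
  [0, 0, 0, 4, -12, 60, 1],
  [0, 0, 0, 4, -12, 108, 1],
  [0, 0, 0, 4, -12, 108, 1],
  [0, 0, 0, 4, -12, 108, 1],
  [0, 0, 0, 4, -12, 108, -1],
  [0, 0, 0, 4, -12, 108, -1],
  [0, 0, 0, 4, -12, 108, -1],
  [0, 0, 0, 4, -12, 108, -1],
  [0, 0, 0, 4, -12, 108, -1],
  [0, 0, 0, 4, -12, 108, -1],
  [0, 0, 0, 4, -12, 108, -1],
], squeeze=15)

```text
time: 7.05
ee_pos: [0.5581, -0.4035, 0.0316]
eef_rot: [0.028, 1.0, -0.001, 0.001]
ft_force: [-0.5, 0.7, 6.5]
width: 0.0671
grip_force: 15.0
```

Run:
```python
from h import *
print(tool()[0],rel(cab(-.103,0,.175),np.pi/2+CY),cab(-.103,0,.175))
```

```text
[ 0.55807861 -0.40347573  0.03164226] (array([  83.2,  555.2, -144.1]), np.float64(-0.0008792856431178997)) [0.5061606  0.15574962 0.175     ]
```

Emit:
jog_arm([
  [0, 0, 0, 0, 0, -30, -1],
  [0, 0, 0, 0, 0, -75, -1],
  [0, 0, 0, 0, 0, -120, -1],
  [0, 0, 0, 0, 20, -160, -1],
  [0, 0, 0, 5, 60, -190, -1],
  [0, 0, 0, 10, 110, -190, -1],
  [0, 0, 0, 20, 160, -190, -1],
  [0, 0, 0, 30, 210, -190, -1],
  [0, 0, 0, 40, 260, -190, -1],
  [0, 0, 0, 50, 310, -190, -1],
  [0, 0, 0, 60, 360, -190, -1],
  [0, 0, 0, 65, 400, -190, -1],
])

```text
time: 8.25
ee_pos: [0.5142, 0.0025, 0.2205]
eef_rot: [0.028, 1.0, 0.0, 0.0]
ft_force: [1.5, 0.1, -1.0]
width: 0.0676
grip_force: 15.0
```

Emit:
jog_arm([
  [0, 0, 0, 0, 0, 0, -1],
  [0, 0, 0, 0, 0, 0, -1],
  [0, 0, 0, 0, 0, 0, -1],
  [0, 0, 0, 0, 0, 0, -1],
  [0, 0, 0, 0, 0, 0, -1],
])

```text
time: 8.75
ee_pos: [0.5152, -0.0009, 0.22]
eef_rot: [0.029, 1.0, -0.0, 0.0]
ft_force: [0.2, 0.2, -1.2]
width: 0.0676
grip_force: 15.0
```

Run:
```python
from h import *
print(tool()[0],rel(cab(-.103,0,.15),np.pi/2+CY))
```

```text
[ 0.5152051  -0.00091756  0.219966  ] (array([ 18.2, 155.9,  70. ]), np.float64(-0.002946973917707929))
```

Emit:
jog_arm([
  [0, 0, 0, 6, 50, 0, -1],
  [0, 0, 0, 12, 100, 0, -1],
  [0, 0, 0, 18, 140, 0, -1],
  [0, 0, 0, 18, 156, 0, -1],
  [0, 0, 0, 18, 156, 0, -1],
  [0, 0, 0, 18, 156, 30, -1],
  [0, 0, 0, 18, 156, 60, -1],
  [0, 0, 0, 18, 156, 90, -1],
  [0, 0, 0, 18, 156, 120, -1],
  [0, 0, 0, 18, 156, 135, -1],
  [0, 0, 0, 18, 156, 146, -1],
  [0, 0, 0, 18, 156, 146, -1],
])

```text
time: 9.95
ee_pos: [0.5059, 0.1553, 0.0731]
eef_rot: [0.029, 1.0, -0.001, -0.001]
ft_force: [0.1, -0.2, -0.0]
width: 0.0673
grip_force: 15.0
```

Emit:
jog_arm([
  [0, 0, 0, 0, 0, 0, 0.8],
  [0, 0, 0, 0, 0, 0, 0.8],
  [0, 0, 0, 0, 0, 0, 0.8],
  [0, 0, 0, 0, 0, -10, 0.8],
  [0, 0, 0, 0, 0, -40, 0.8],
  [0, 0, 0, 0, 0, -80, 0.8],
  [0, 0, 0, 0, 0, -120, 1],
  [0, 0, 0, 0, 0, -140, 1],
  [0, 0, 0, 0, 0, -140, 1],
  [0, 0, 0, 0, 0, -140, 1],
])

```text
time: 10.95
ee_pos: [0.506, 0.1571, 0.2145]
eef_rot: [0.028, 1.0, 0.0, 0.0]
ft_force: [0.2, 1.0, -0.7]
width: 0.087
grip_force: 0.0
```

Run:
```python
from h import *
print(tool()[0],rel([.608,.1495,.149],np.radians(35+90)),status.read_state()['joint_positions'][6])
c=grab('scene','s1.png')
b=cv2.resize(c['image'][170:345,240:440],None,fx=3,fy=3,interpolation=cv2.INTER_CUBIC); cv2.imwrite('pics/s1c.png',b[:,:,::-1])
```

```text
[0.50603437 0.15705163 0.21449696] (array([-102.2,   -1.8,   65.6]), np.float64(-0.6675781533882033)) 1.166877145271732
```

View pics/s1c.png

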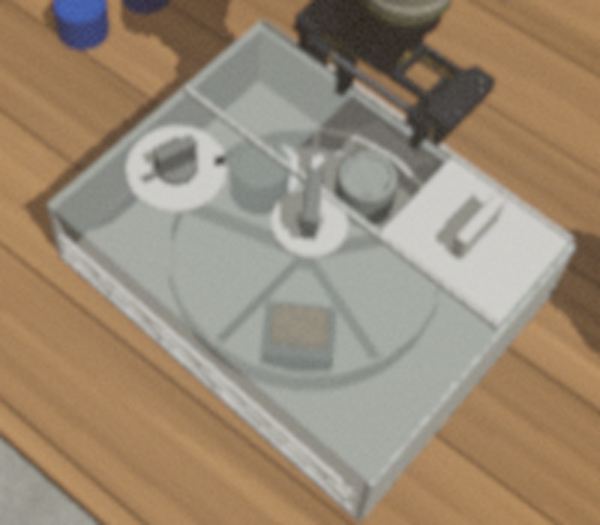

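Emit:
jog_arm([
  [0, 0, 0.15, -30, 0, 0, 1],
  [0, 0, 0.3, -60, 0, 0, 1],
  [0, 0, 0.45, -90, -2, 0, 1],
  [0, 0, 0.6, -102, -2, 0, 1],
  [0, 0, 0.75, -102, -2, 0, 1],
  [0, 0, 0.9, -102, -2, 0, 1],
  [0, 0, 1.05, -102, -2, 0, 1],
  [0, 0, 1.2, -102, -2, 0, 1],
  [0, 0, 1.35, -102, -2, 0, 1],
  [0, 0, 1.5, -102, -2, 0, 1],
  [0, 0, 1.65, -102, -2, 0, 1],
  [0, 0, 1.8, -102, -2, 0, 1],
])

```text
time: 12.2
ee_pos: [0.607, 0.149, 0.2125]
eef_rot: [0.803, 0.597, -0.001, -0.0]
ft_force: [0.0, -0.6, -0.5]
width: 0.0873
grip_force: 0.0
```

Run:
```python
from h import *
print(tool()[0],rel([.6085,.1498,.149],np.radians(34+90)),status.read_state()['joint_positions'][6])
```

```text
[0.60702835 0.14898012 0.21248126] (array([ 1.3,  1.3, 63.5]), np.float64(0.6850267432799821)) -0.4283687046396261
```

Emit:
jog_arm([
  [0, 0, 0.15, 1, 1, 0, 1],
  [0, 0, 0.3, 1, 1, 0, 1],
  [0, 0, 0.45, 1, 1, 0, 1],
  [0, 0, 0.6, 1, 1, 0, 1],
  [0, 0, 0.68, 1, 1, 0, 0.2],
  [0, 0, 0.68, 1, 1, 30, 0.0],
  [0, 0, 0.68, 1, 1, 62, 0.0],
  [0, 0, 0.68, 1, 1, 62, 0.0],
  [0, 0, 0.68, 1, 1, 62, -1],
  [0, 0, 0.68, 1, 1, 62, -1],
  [0, 0, 0.68, 1, 1, 62, -1],
  [0, 0, 0.68, 1, 1, 62, -1],
], squeeze=20)

```text
time: 13.4
ee_pos: [0.6095, 0.15, 0.153]
eef_rot: [0.955, 0.298, 0.001, -0.0]
ft_force: [-1.3, -0.5, 0.1]
width: 0.0314
grip_force: 0.0
```

Emit:
jog_arm([
  [0, 0, 0, 0, 0, 0, -1],
  [0, 0, 0, 0, 0, 0, -1],
  [0, 0, 0, 0, 0, 0, -1],
  [0, 0, 0, 0, 0, 0, -1],
])

```text
time: 13.8
ee_pos: [0.6088, 0.1504, 0.1523]
eef_rot: [0.955, 0.298, 0.0, -0.0]
ft_force: [-4.8, 2.1, 5.6]
width: 0.0158
grip_force: 19.8
```

Run:
```python
from h import *
s=status.read_state(); y=tool()[1].apply([0,1,0]); print(tool()[0],s['width'],s['grip_force'],s['ft_force'],s['torque'],np.degrees(np.arctan2(y[1],y[0])),s['joint_positions'][6])
```

```text
[0.60881326 0.15040736 0.15229322] 0.015762752861205792 19.807236813940108 [-4.78920389  2.06818025  5.56463895] [ 0.35631456  0.97251092 -0.19662024] -55.331393794258545 -1.033462491955858
```

Emit:
jog_arm([
  [0, 0, -0.12, 0, 0, 0, -1],
  [0, 0, -0.24, 0, 0, 0, -1],
  [0, 0, -0.36, 0, 0, 0, -1],
  [0, 0, -0.48, 0, 0, 0, -1],
  [0, 0, -0.6, 0, 0, 0, -1],
  [0, 0, -0.72, 0, 0, 0, -1],
  [0, 0, -0.84, 0, 0, 0, -1],
  [0, 0, -0.96, 0, 0, 0, -1],
  [0, 0, -1.08, 0, 0, 0, -1],
  [0, 0, -1.2, 0, 0, 0, -1],
  [0, 0, -1.257, 0, 0, 0, -1],
  [0, 0, -1.257, 0, 0, 0, -1],
])

```text
time: 15.0
ee_pos: [0.607, 0.1509, 0.1522]
eef_rot: [0.596, 0.803, -0.001, -0.002]
ft_force: [-13.6, 2.2, 11.0]
width: 0.0159
grip_force: 20.1
```

Emit:
jog_arm([
  [0, 0, 0, 0, 0, 0, -1],
  [0, 0, 0, 0, 0, 0, 0],
  [0, 0, 0, 0, 0, 0, 0],
  [0, 0, 0, 0, 0, 0, 0],
  [0, 0, 0, 0, 0, 0, 0],
  [0, 0, 0, 0, 0, -30, 0],
  [0, 0, 0, 0, 0, -70, 1],
  [0, 0, 0, 0, 0, -100, 1],
  [0, 0, 0, 0, 0, -100, 1],
  [0, 0, 0, 0, 0, -100, 1],
  [0, 0, 0, 0, 0, -100, 1],
])

```text
time: 16.1
ee_pos: [0.6085, 0.1498, 0.2506]
eef_rot: [0.597, 0.802, -0.001, -0.0]
ft_force: [0.1, -0.8, 0.2]
width: 0.0758
grip_force: 0.0
```

Run:
```python
from h import *
print(tool()[0],rel([.4265,-.4065,.25],np.pi/2+CY),status.read_state()['joint_positions'][6])
c=grab('scene')
b=cv2.resize(c['image'][120:345,220:440],None,fx=2.6,fy=2.6,interpolation=cv2.INTER_CUBIC); cv2.imwrite('pics/s2c.png',b[:,:,::-1])
```

```text
[0.60846365 0.14979647 0.25063108] (array([-480.7, -333.9,    1.3]), np.float64(-1.2239024901631486)) 0.10786803661218994
```

View pics/s2c.png

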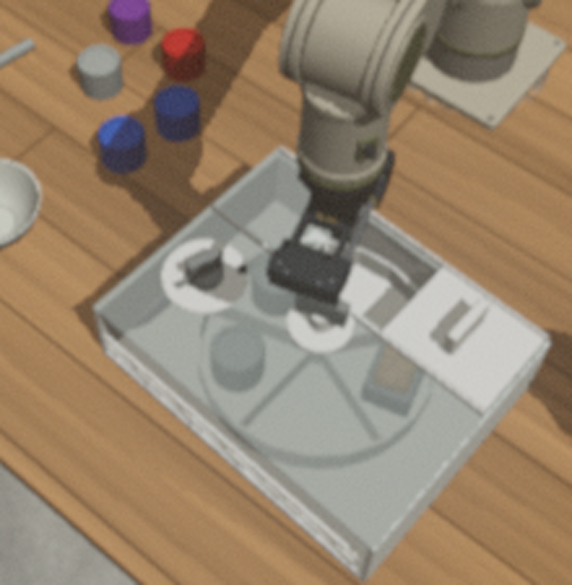

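The caddy has moved one bay round (395,375), the two cups are at (237,355) and (272,290), and the front bay is free. Next is cup B.

Emit:
jog_arm([
  [0, 0, -0.12, -38, -27, 0, 1],
  [0, 0, -0.24, -76, -53, 0, 1],
  [0, 0, -0.36, -114, -80, 0, 1],
  [0, 0, -0.48, -152, -106, 0, 1],
  [0, 0, -0.6, -190, -133, 0, 1],
  [0, 0, -0.72, -228, -159, 0, 1],
  [0, 0, -0.84, -266, -185, 0, 1],
  [0, 0, -0.96, -304, -211, 0, 1],
  [0, 0, -1.08, -342, -238, 0, 1],
  [0, 0, -1.2, -380, -264, 0, 1],
  [0, 0, -1.224, -418, -290, 0, 1],
  [0, 0, -1.224, -456, -317, 0, 1],
])

```text
time: 17.35
ee_pos: [0.4351, -0.3792, 0.2511]
eef_rot: [0.027, 1.0, 0.0, -0.0]
ft_force: [1.0, -0.9, -0.8]
width: 0.0868
grip_force: 0.0
```

Emit:
jog_arm([
  [0, 0, 0, 0, 0, 0, 1],
  [0, 0, 0, 0, 0, 0, 1],
  [0, 0, 0, 0, 0, 0, 1],
  [0, 0, 0, 0, 0, 0, 1],
  [0, 0, 0, 0, 0, 0, 1],
])

```text
time: 17.85
ee_pos: [0.4369, -0.3768, 0.2518]
eef_rot: [0.027, 1.0, 0.0, 0.0]
ft_force: [1.2, 0.5, 0.4]
width: 0.0871
grip_force: 0.0
```

Run:
```python
from h import *
c=grab('scene'); cups(c)
c=grab('top'); cups(c)
print(tool()[0],rel([.4265,-.4065,.032],np.pi/2+CY),status.read_state()['joint_positions'][6])
```

```text
[ 0.3206 -0.4436  0.05  ] r 37.7 sat 127.0 hue 142.0 px 269 125 202
[ 0.3208 -0.328   0.05  ] r 37.6 sat 181.0 hue 2.0 px 290 138 218
[ 0.4336 -0.4003  0.05  ] r 38.5 sat 13.0 hue 35.0 px 257 145 226
[ 0.4182 -0.2545  0.05  ] r 39.7 sat 140.0 hue 113.0 px 288 161 242
[ 0.515  -0.2755  0.05  ] r 40.7 sat 142.0 hue 113.0 px 266 173 255
[ 0.7175 -0.3402  0.05  ] r 93.7 sat 18.0 hue 27.0 px 214 198 510
[0.4568 0.5379 0.05  ] r 99.5 sat 180.0 hue 12.0 px 470 292 217
[ 0.7197 -0.3387  0.05  ] r 73.4 sat 15.0 hue 33.0 px 404 153 437
[ 0.5077 -0.2821  0.05  ] r 34.9 sat 198.0 hue 111.0 px 391 206 243
[ 0.3586 -1.0004  0.05  ] r 162.3 sat 125.0 hue 17.0 px 576 242 450
[ 0.4122 -0.2604  0.05  ] r 34.4 sat 198.0 hue 110.0 px 386 231 246
[ 0.43655623 -0.37721561  0.25193338] (array([  8.5, -29.9, 219.9]), np.float64(0.0013332607366041138)) 2.3005869984394374
```

Emit:
jog_arm([
  [0, 0, 0, 8, -30, 40, 1],
  [0, 0, 0, 8, -30, 90, 1],
  [0, 0, 0, 8, -30, 130, 1],
  [0, 0, 0, 8, -30, 130, 1],
  [0, 0, 0, 8, -30, 150, 1],
  [0, 0, 0, 8, -30, 190, 1],
  [0, 0, 0, 8, -30, 220, 1],
  [0, 0, 0, 8, -30, 220, 1],
  [0, 0, 0, 8, -30, 220, 1],
  [0, 0, 0, 8, -30, 220, -1],
  [0, 0, 0, 8, -30, 220, -1],
  [0, 0, 0, 8, -30, 220, -1],
])

```text
time: 19.15
ee_pos: [0.4271, -0.4078, 0.0332]
eef_rot: [0.028, 1.0, -0.0, 0.001]
ft_force: [0.3, -0.3, 0.2]
width: 0.0705
grip_force: 0.0
```

Emit:
jog_arm([
  [0, 0, 0, 0, 0, 0, -1],
  [0, 0, 0, 0, 0, 0, -1],
  [0, 0, 0, 0, 0, 0, -1],
  [0, 0, 0, 0, 0, 0, -1],
], squeeze=15)

```text
time: 19.55
ee_pos: [0.4271, -0.4079, 0.0331]
eef_rot: [0.028, 1.0, -0.0, 0.001]
ft_force: [-0.9, 1.1, 7.6]
width: 0.0677
grip_force: 15.0
```

Run:
```python
from h import *
print(tool()[0],rel(cab(-.103,0,.22),np.pi/2+CY))
```

```text
[ 0.42708324 -0.40790333  0.03306913] (array([ -47.9,  567.1, -187.2]), np.float64(0.00013694703042799183))
```

Emit:
jog_arm([
  [0, 0, 0, 0, 0, -30, -1],
  [0, 0, 0, 0, 0, -75, -1],
  [0, 0, 0, 0, 0, -120, -1],
  [0, 0, 0, 0, 20, -160, -1],
  [0, 0, 0, -5, 60, -187, -1],
  [0, 0, 0, -10, 110, -187, -1],
  [0, 0, 0, -15, 160, -187, -1],
  [0, 0, 0, -20, 210, -187, -1],
  [0, 0, 0, -25, 260, -187, -1],
  [0, 0, 0, -30, 310, -187, -1],
  [0, 0, 0, -35, 360, -187, -1],
  [0, 0, 0, -40, 410, -187, -1],
])

```text
time: 20.75
ee_pos: [0.4887, -0.0001, 0.2193]
eef_rot: [0.028, 1.0, 0.0, 0.0]
ft_force: [1.2, -1.0, -1.8]
width: 0.0678
grip_force: 15.0
```

Emit:
jog_arm([
  [0, 0, 0, -4, 40, 0, -1],
  [0, 0, 0, -8, 80, 0, -1],
  [0, 0, 0, -8, 120, 0, -1],
  [0, 0, 0, -8, 150, 0, -1],
  [0, 0, 0, -8, 157, 0, -1],
  [0, 0, 0, -8, 157, 0, -1],
  [0, 0, 0, -8, 157, 0, -1],
  [0, 0, 0, -8, 157, 0, -1],
])

```text
time: 21.55
ee_pos: [0.5059, 0.1526, 0.2191]
eef_rot: [0.029, 1.0, -0.0, 0.0]
ft_force: [0.3, 0.4, -1.0]
width: 0.0677
grip_force: 15.0
```

Run:
```python
from h import *
print(tool()[0],rel(cab(-.103,0,.0745),np.pi/2+CY))
```

```text
[0.50592414 0.15259488 0.21909789] (array([ -0. ,   3.2, 144.6]), np.float64(-0.002361672293281103))
```

Emit:
jog_arm([
  [0, 0, 0, 0, 3, 30, -1],
  [0, 0, 0, 0, 3, 60, -1],
  [0, 0, 0, 0, 3, 90, -1],
  [0, 0, 0, 0, 3, 115, -1],
  [0, 0, 0, 0, 3, 135, -1],
  [0, 0, 0, 0, 3, 145, -1],
  [0, 0, 0, 0, 3, 145, -1],
  [0, 0, 0, 0, 3, 145, 0.8],
  [0, 0, 0, 0, 3, 145, 0.8],
  [0, 0, 0, 0, 3, 145, 0.8],
  [0, 0, 0, 0, 3, 145, 0.8],
])

```text
time: 22.65
ee_pos: [0.5062, 0.1575, 0.0745]
eef_rot: [0.028, 1.0, 0.0, 0.0]
ft_force: [-0.9, 0.3, -0.2]
width: 0.0777
grip_force: 0.0
```

Emit:
jog_arm([
  [0, 0, 0, 0, 0, -30, 0.8],
  [0, 0, 0, 0, 0, -70, 0.8],
  [0, 0, 0, 0, 0, -110, 1],
  [0, 0, 0, 0, 0, -140, 1],
  [0, 0, 0.15, -30, 0, -140, 1],
  [0, 0, 0.3, -60, 0, -140, 1],
  [0, 0, 0.45, -90, 0, -140, 1],
  [0, 0, 0.6, -102, 0, -140, 1],
  [0, 0, 0.75, -102, 0, -140, 1],
  [0, 0, 0.9, -102, 0, -140, 1],
  [0, 0, 1.05, -102, 0, -140, 1],
  [0, 0, 1.2, -102, 0, -140, 1],
])

```text
time: 23.85
ee_pos: [0.6078, 0.1517, 0.2141]
eef_rot: [0.59, 0.807, 0.0, -0.0]
ft_force: [0.1, 0.3, 0.6]
width: 0.0873
grip_force: 0.0
```

Emit:
jog_arm([
  [0, 0, 0, 0, 0, 0, 1],
  [0, 0, 0, 0, 0, 0, 1],
  [0, 0, 0, 0, 0, 0, 1],
])

```text
time: 24.15
ee_pos: [0.6077, 0.1517, 0.214]
eef_rot: [0.586, 0.81, 0.0, -0.0]
ft_force: [-0.1, -0.3, 0.3]
width: 0.0869
grip_force: 0.0
```

Run:
```python
from h import *
print(tool()[0],rel([.6085,.1498,.152],np.radians(16)),status.read_state()['joint_positions'][6])
c=grab('scene')
b=cv2.resize(c['image'][150:345,220:440],None,fx=2.6,fy=2.6,interpolation=cv2.INTER_CUBIC); cv2.imwrite('pics/s3c.png',b[:,:,::-1])
```

```text
[0.60774843 0.15169014 0.21404603] (array([-2. ,  0.1, 62. ]), np.float64(0.039390995298874465)) 0.14323676486280446
```

View pics/s3c.png

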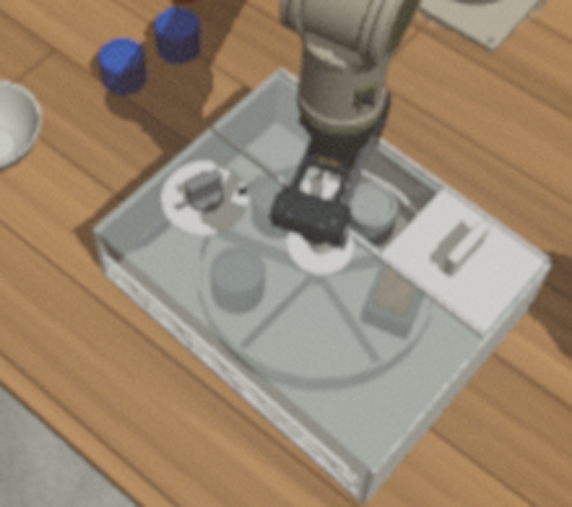

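The third cup stands in the front bay (372,212) and the caddy is next, at (392,300). Now I'll click it to the front.

Emit:
jog_arm([
  [0, 0, 0.04, -2, 0, 0, 0.2],
  [0, 0, 0.04, -2, 0, 0, 0.0],
  [0, 0, 0.04, -2, 0, 30, 0.0],
  [0, 0, 0.04, -2, 0, 62, 0.0],
  [0, 0, 0.04, -2, 0, 62, -1],
  [0, 0, 0.04, -2, 0, 62, -1],
  [0, 0, 0.04, -2, 0, 62, -1],
  [0, 0, 0.04, -2, 0, 62, -1],
  [0, 0, 0.04, -2, 0, 62, -1],
  [0, 0, 0.04, -2, 0, 62, -1],
  [0, 0, 0.04, -2, 0, 62, -1],
  [0, 0, 0.04, -2, 0, 62, -1],
], squeeze=20)

```text
time: 25.4
ee_pos: [0.6074, 0.1494, 0.1527]
eef_rot: [0.604, 0.797, -0.001, -0.001]
ft_force: [-8.7, -1.2, 7.0]
width: 0.0164
grip_force: 19.9
```

Emit:
jog_arm([
  [0, 0, -0.12, 0, 0, 0, -1],
  [0, 0, -0.24, 0, 0, 0, -1],
  [0, 0, -0.36, 0, 0, 0, -1],
  [0, 0, -0.48, 0, 0, 0, -1],
  [0, 0, -0.6, 0, 0, 0, -1],
  [0, 0, -0.72, 0, 0, 0, -1],
  [0, 0, -0.84, 0, 0, 0, -1],
  [0, 0, -0.96, 0, 0, 0, -1],
  [0, 0, -1.08, 0, 0, 0, -1],
  [0, 0, -1.2, 0, 0, 0, -1],
  [0, 0, -1.257, 0, 0, 0, -1],
  [0, 0, -1.257, 0, 0, 0, -1],
])

```text
time: 26.6
ee_pos: [0.6075, 0.1494, 0.1527]
eef_rot: [0.018, 1.0, 0.0, -0.001]
ft_force: [-6.8, -2.2, 7.6]
width: 0.0157
grip_force: 20.1
```

Emit:
jog_arm([
  [0, 0, 0, 0, 0, 0, 0],
  [0, 0, 0, 0, 0, 0, 0],
  [0, 0, 0, 0, 0, 0, 0],
  [0, 0, 0, 0, 0, 0, 0],
  [0, 0, 0, 0, 0, -30, 0],
  [0, 0, 0, 0, 0, -60, 1],
  [0, 0, 0, 0, 0, -60, 1],
  [0, 0, 0, 0, 0, -60, 1],
  [0, 0, 0, 0, 0, -60, 1],
  [0, 0, 0, 0, 0, -60, 1],
])

```text
time: 27.6
ee_pos: [0.6079, 0.1497, 0.2108]
eef_rot: [0.019, 1.0, -0.0, -0.001]
ft_force: [0.0, 0.9, -0.3]
width: 0.0755
grip_force: 0.0
```

Run:
```python
from h import *
print(tool()[0],rel(cab(-.1025,.137,.150),np.pi/2+CY),status.read_state()['joint_positions'][6])
```

```text
[0.60786188 0.14965822 0.21081519] (array([ 98.9, 139.2,  60.9]), np.float64(0.017146518408215128)) 1.3004704202868753
```

Emit:
jog_arm([
  [0, 0, 0.017, 30, 40, 0, 1],
  [0, 0, 0.017, 60, 80, 0, 1],
  [0, 0, 0.017, 90, 120, 0, 0.5],
  [0, 0, 0.017, 99, 139, 0, 0.2],
  [0, 0, 0.017, 99, 139, 0, 0],
  [0, 0, 0.017, 99, 139, 30, 0],
  [0, 0, 0.017, 99, 139, 61, 0],
  [0, 0, 0.017, 99, 139, 61, -1],
  [0, 0, 0.017, 99, 139, 61, -1],
  [0, 0, 0.017, 99, 139, 61, -1],
  [0, 0, 0.017, 99, 139, 61, -1],
  [0, 0, 0.017, 99, 139, 61, -1],
])

```text
time: 28.8
ee_pos: [0.5154, 0.2927, 0.1521]
eef_rot: [0.028, 1.0, 0.001, 0.001]
ft_force: [0.6, 0.6, 0.5]
width: 0.0145
grip_force: 0.0
```

Emit:
jog_arm([
  [0, 0, 0, 0, 0, 0, -1],
  [0, 0, 0, 0, 0, 0, -1],
  [0, 0, 0, 0, 0, 0, -1],
  [0, 0, 0, 0, -30, 0, -1],
  [0, 0, 0, 0, -60, 0, -1],
  [0, 0, 0, 0, -90, 0, -1],
  [0, 0, 0, 0, -120, 0, -1],
  [0, 0, 0, 0, -136, 0, -1],
  [0, 0, 0, 0, -140, 0, -1],
  [0, 0, 0, 0, -140, 0, -1],
  [0, 0, 0, 0, -140, 0, -1],
  [0, 0, 0, 0, -140, 0, -1],
])

```text
time: 30.0
ee_pos: [0.5077, 0.1549, 0.152]
eef_rot: [0.027, 1.0, 0.002, 0.001]
ft_force: [1.1, 6.8, 4.0]
width: 0.0137
grip_force: 20.0
```

Emit:
jog_arm([
  [0, 0, 0, 0, 0, 0, 0],
  [0, 0, 0, 0, 0, 0, 0],
  [0, 0, 0, 0, 0, 0, 0],
  [0, 0, 0, 0, 0, 0, 0],
  [0, 0, 0, 0, 0, -40, 0],
  [0, 0, 0, 30, 0, -80, 0],
  [0, 0, 0, 60, 0, -100, 0],
  [0, 0, 0, 60, 0, -100, 0],
  [0, 0, 0, 60, 0, -100, 0],
])

```text
time: 30.9
ee_pos: [0.4471, 0.1561, 0.2513]
eef_rot: [0.028, 1.0, 0.0, 0.0]
ft_force: [1.6, -0.7, -1.2]
width: 0.0437
grip_force: 0.0
```

Run:
```python
from h import *
c=grab('top'); knobs(c); s=grab('scene'); print(tool()[0],status.read_state()['joint_positions'])
a=cv2.resize(c['image'][145:205,285:350],None,fx=9,fy=9,interpolation=cv2.INTER_CUBIC)[:, :]
cv2.imwrite('pics/t4.png',a[:,:,::-1])
b=cv2.resize(s['image'][170:345,240:440],None,fx=3.3,fy=3.3,interpolation=cv2.INTER_CUBIC); cv2.imwrite('pics/s4.png',b[:,:,::-1])
```

```text
roof [609. 150.] [441. 342.] 86.8 0.122
hatch [540. 130.] [117.  78.] 78.1 0.13
hatch [650. -24.] [20. 38.] 68.0 0.13
knobs [523. 152.] [11. 30.] 89.5 0.172
knobs [608. 150.] [27. 63.] 88.0 0.186
knobs [645.  -1.] [16. 46.] 69.8 0.166
[0.44726971 0.15562634 0.25006143] [-0.71203727 -0.03041018  0.2762966   1.81487599  0.00872474  1.35717747
  1.07674895]
```

View pics/t4.png

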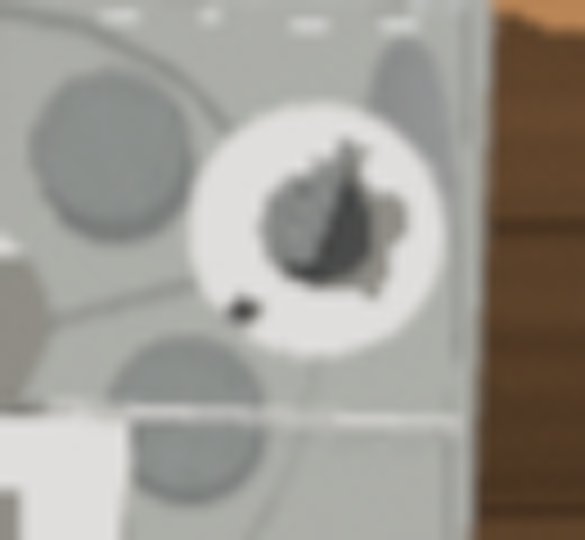

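View pics/s4.png

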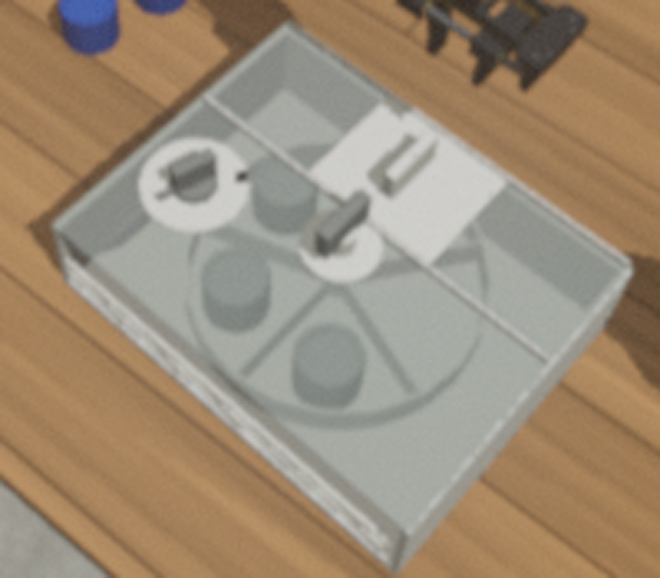

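Run:
```python
from h import *
c=grab('top'); s=grab('scene'); W=pts(c); V=pts(s)
f=lambda x,y:(285+(x+.5)/9-.5,145+(y+.5)/9-.5)
g=lambda x,y:(240+(x+.5)/3.3-.5,170+(y+.5)/3.3-.5)
for n,F,cc,P,ctr,mk in[('top',f,c,W,(317,229),(243,309)),('scene',g,s,V,(196,186),(242,176))]:
    u,v=F(*ctr); m=F(*mk)
    ring=[P[int(round(F(ctr[0]+dx,ctr[1]+dy)[1])),int(round(F(ctr[0]+dx,ctr[1]+dy)[0]))][2] for dx,dy in([(-100,20),(100,40),(0,110),(-60,-80)] if n=='top' else [(40,20),(0,38),(-40,20)])]
    print(n,np.round(ring,3),'markz',P[int(round(m[1])),int(round(m[0]))])
    for hc,hm in((.122,.128),(.126,.132)):
        a=ray(cc,u,v,hc); b=ray(cc,*m,hm); d=b-a; print(hc,a.round(4),b.round(4),np.hypot(*d[:2]).round(4),np.degrees(np.arctan2(d[1],d[0])).round(1))
# dial bar top pixels
for P,cc,n in((W,c,'top'),(V,s,'scene')):
    m=(np.abs(P[:,:,0]-.645)<.04)&(np.abs(P[:,:,1]+.002)<.04)&(P[:,:,2]>.14)
    q=P[m]; e,w=np.linalg.eigh(np.cov(q[:,:2].T)); print(n,len(q),q.mean(0),np.percentile(q[:,2],[50,90]),np.degrees(np.arctan2(w[1,1],w[0,1])))
```

```text
top [0.124 0.122 0.119 0.119] markz [0.60933609 0.02547362 0.12269186]
0.122 [ 0.6436 -0.0043  0.122 ] [0.609 0.027 0.128] 0.0466 137.8
0.126 [ 0.6429 -0.0043  0.126 ] [0.6084 0.0269 0.132 ] 0.0465 137.8
scene [0.121 0.119 0.117] markz [0.60974788 0.03146901 0.12587465]
0.122 [0.6455 0.0026 0.122 ] [0.6108 0.0322 0.128 ] 0.0457 139.5
0.126 [0.6473 0.0043 0.126 ] [0.6127 0.0338 0.132 ] 0.0455 139.4
top 51 [ 0.64285501 -0.00219491  0.15993328] [0.1599896  0.16537803] 159.96874380597012
scene 102 [0.64731687 0.00108973 0.1555593 ] [0.15793101 0.16249157] 157.93105760967586
```

Cups stand in the three right and back bays, and the hatch is over the front. The mark at (243,309) in the top crop is about 138° world from the dial axis (317,229), measuring 46 mm away in both views. The pointer is at about −20°. Going to the dial.

Emit:
jog_arm([
  [0, 0, 0.14, -30, -25, 0, 0],
  [0, 0, 0.28, -60, -50, 0, 0],
  [0, 0, 0.42, -90, -75, 0, 0],
  [0, 0, 0.56, -120, -100, 0, 0],
  [0, 0, 0.7, -150, -125, 0, 0],
  [0, 0, 0.84, -180, -146, 0, 0],
  [0, 0, 0.98, -188, -146, 0, 0],
  [0, 0, 1.12, -188, -146, 0, 0],
  [0, 0, 1.26, -188, -146, 0, 0],
  [0, 0, 1.4, -188, -146, 0, 0],
  [0, 0, 1.54, -188, -146, 0, 0],
  [0, 0, 1.68, -188, -146, 0, 0],
])

```text
time: 32.3
ee_pos: [0.6268, -0.0007, 0.2497]
eef_rot: [0.765, 0.644, -0.001, -0.0]
ft_force: [-0.2, 0.9, 0.4]
width: 0.0431
grip_force: 0.0
```

Emit:
jog_arm([
  [0, 0, 0.14, 0, 0, 0, 0],
  [0, 0, 0.28, 0, 0, 0, 0],
  [0, 0, 0.42, 0, 0, 0, 0],
  [0, 0, 0.56, 0, 0, 0, 0],
  [0, 0, 0.7, 0, 0, 0, 0],
  [0, 0, 0.84, 0, 0, 0, 0],
  [0, 0, 0.98, 0, 0, 0, 0],
  [0, 0, 1.12, 0, 0, 0, 0],
  [0, 0, 1.26, 0, 0, 0, 0],
  [0, 0, 1.4, 0, 0, 0, 0],
  [0, 0, 1.54, 0, 0, 0, 0],
  [0, 0, 1.6, 0, 0, 0, 0],
])

```text
time: 33.5
ee_pos: [0.6268, -0.0005, 0.2499]
eef_rot: [0.995, -0.1, -0.001, 0.001]
ft_force: [0.4, -1.0, 0.3]
width: 0.0433
grip_force: 0.0
```

Run:
```python
from h import *
print(tool()[0],rel([.644,-.0015,.139],np.radians(69.5)),status.read_state()['joint_positions'])
```

```text
[ 6.26769413e-01 -5.18635724e-04  2.49912421e-01] (array([ 17.2,  -2.7, 110.9]), np.float64(0.15794645664622742)) [-0.75862283  0.44344594  0.94971387  1.45375611 -0.35841626  1.42881782
 -1.5750525 ]
```

Emit:
jog_arm([
  [0, 0, 0.1, 17, -3, 0, 0],
  [0, 0, 0.158, 17, -3, 20, 0],
  [0, 0, 0.158, 17, -3, 60, 0],
  [0, 0, 0.158, 17, -3, 90, 0],
  [0, 0, 0.158, 17, -3, 111, 0],
  [0, 0, 0.158, 17, -3, 111, 0],
  [0, 0, 0.158, 17, -3, 111, -1],
  [0, 0, 0.158, 17, -3, 111, -1],
  [0, 0, 0.158, 17, -3, 111, -1],
  [0, 0, 0.158, 17, -3, 111, -1],
  [0, 0, 0.158, 17, -3, 111, -1],
  [0, 0, 0.158, 17, -3, 111, -1],
], squeeze=12)

```text
time: 34.7
ee_pos: [0.6437, -0.0025, 0.1408]
eef_rot: [0.984, -0.176, 0.0, 0.001]
ft_force: [-3.2, -5.4, 4.5]
width: 0.0136
grip_force: 12.0
```

Emit:
jog_arm([
  [0, 0, 0, 0, 0, 0, -1],
  [0, 0, 0, 0, 0, 0, -1],
  [0, 0, 0, 0, 0, 0, -1],
])

```text
time: 35.0
ee_pos: [0.6437, -0.0026, 0.1408]
eef_rot: [0.984, -0.176, 0.0, 0.001]
ft_force: [-2.8, -5.7, 3.8]
width: 0.014
grip_force: 12.0
```

Run:
```python
from h import *
s=status.read_state(); print(tool()[0],rel([0,0,0],np.radians(48.5)),s['width'],s['ft_force'],s['torque'],s['joint_positions'])
```

```text
[ 0.64371977 -0.00257362  0.14078075] (array([-604.8,  220.5,  140.7]), np.float64(0.37035433417999375)) 0.01399035856760725 [-2.82613236 -5.67661407  3.81415797] [-1.10881568  0.87605432 -0.01477189] [-0.71760415  0.57220204  0.91556129  1.5492671  -0.46721456  1.25314332
 -1.6559967 ]
```

Emit:
jog_arm([
  [0, 0, -0.12, 0, 0, 0, -1],
  [0, 0, -0.24, 0, 0, 0, -1],
  [0, 0, -0.36, 0, 0, 0, -1],
  [0, 0, -0.48, 0, 0, 0, -1],
  [0, 0, -0.6, 0, 0, 0, -1],
  [0, 0, -0.72, 0, 0, 0, -1],
  [0, 0, -0.84, 0, 0, 0, -1],
  [0, 0, -0.96, 0, 0, 0, -1],
  [0, 0, -1.08, 0, 0, 0, -1],
  [0, 0, -1.2, 0, 0, 0, -1],
  [0, 0, -1.32, 0, 0, 0, -1],
  [0, 0, -1.4, 0, 0, 0, -1],
])

```text
time: 36.2
ee_pos: [0.6438, -0.003, 0.1408]
eef_rot: [0.865, 0.501, -0.0, 0.001]
ft_force: [-2.0, -5.5, 2.0]
width: 0.0141
grip_force: 12.0
```

Emit:
jog_arm([
  [0, 0, -0.12, 0, 0, 0, -1],
  [0, 0, -0.24, 0, 0, 0, -1],
  [0, 0, -0.36, 0, 0, 0, -1],
  [0, 0, -0.48, 0, 0, 0, -1],
  [0, 0, -0.6, 0, 0, 0, -1],
  [0, 0, -0.72, 0, 0, 0, -1],
  [0, 0, -0.84, 0, 0, 0, -1],
  [0, 0, -0.96, 0, 0, 0, -1],
  [0, 0, -1.08, 0, 0, 0, -1],
  [0, 0, -1.2, 0, 0, 0, -1],
  [0, 0, -1.32, 0, 0, 0, -1],
  [0, 0, -1.37, 0, 0, 0, -1],
])

```text
time: 37.4
ee_pos: [0.6443, -0.0029, 0.1408]
eef_rot: [0.353, 0.936, -0.001, 0.001]
ft_force: [0.8, -5.3, 1.2]
width: 0.0137
grip_force: 12.0
```

Emit:
jog_arm([
  [0, 0, 0, 0, 0, 0, -1],
  [0, 0, 0, 0, 0, 0, -1],
])

```text
time: 37.6
ee_pos: [0.6443, -0.003, 0.1408]
eef_rot: [0.355, 0.935, -0.001, 0.001]
ft_force: [-0.9, -5.9, 2.5]
width: 0.0138
grip_force: 12.0
```

Run:
```python
from h import *
s=status.read_state(); print(tool()[0],rel([0,0,0],np.radians(48.5))[1],s['ft_force'],s['joint_positions'])
```

```text
[ 0.64431403 -0.00295609  0.14076443] -0.002205344331704051 [-0.88473726 -5.93078263  2.48880111] [-0.3432413   0.43823472  0.36483115  1.52852437 -0.1606326   1.20346046
  0.89192517]
```

Emit:
jog_arm([
  [0, 0, 0, 0, 0, 0, 0.3],
  [0, 0, 0, 0, 0, 0, 0.3],
  [0, 0, 0, 0, 0, 0, 0.3],
  [0, 0, 0, 0, 0, 0, 0.3],
  [0, 0, 0, 0, 0, 0, 0.3],
  [0, 0, 0, 0, 0, -40, 0.3],
  [0, 0, 0, 0, 0, -90, 0.3],
  [0, 0, 0, 40, -30, -120, 0.3],
  [0, 0, 0, 80, -60, -120, 0.3],
  [0, 0, 0, 120, -90, -120, 0.3],
  [0, 0, 0, 160, -120, -120, 0.3],
  [0, 0, 0, 160, -120, -120, 0.3],
])

```text
time: 38.8
ee_pos: [0.4405, 0.0158, 0.2602]
eef_rot: [0.353, 0.935, 0.001, -0.0]
ft_force: [0.3, 0.3, 0.2]
width: 0.0563
grip_force: 0.0
```

Emit:
jog_arm([
  [0, 0, 0, 0, -30, 0, 0.3],
  [0, 0, 0, 0, -60, 0, 0.3],
  [0, 0, 0, 0, -60, 0, 0.3],
  [0, 0, 0, 0, -60, 0, 0.3],
  [0, 0, 0, 0, -60, 0, 0.3],
])

```text
time: 39.3
ee_pos: [0.4054, -0.0289, 0.26]
eef_rot: [0.354, 0.935, 0.0, 0.0]
ft_force: [0.3, -0.4, 0.4]
width: 0.0565
grip_force: 0.0
```

Run:
```python
from h import *
c=grab('top'); s=grab('scene'); knobs(c); print(tool()[0])
a=cv2.resize(c['image'][140:235,220:350],None,fx=6,fy=6,interpolation=cv2.INTER_CUBIC); cv2.imwrite('pics/t5.png',a[:,:,::-1])
b=cv2.resize(s['image'][170:345,240:440],None,fx=3.3,fy=3.3,interpolation=cv2.INTER_CUBIC); cv2.imwrite('pics/s5.png',b[:,:,::-1])
W=pts(c);V=pts(s)
for P in(W,V):
    q=P[(np.abs(P[:,:,0]-.645)<.04)&(np.abs(P[:,:,1]+.002)<.04)&(P[:,:,2]>.14)]; e,w=np.linalg.eigh(np.cov(q[:,:2].T)); print(len(q),q.mean(0),np.degrees(np.arctan2(w[1,1],w[0,1])))
```

```text
roof [609. 150.] [441. 341.] 86.9 0.122
hatch [509. 165.] [172. 140.] 86.7 0.13
hatch [627. 176.] [22. 21.] 33.2 0.128
knobs [505. 155.] [14. 67.] 87.3 0.174
knobs [608. 149.] [64. 26.] 2.1 0.187
knobs [647.  -1.] [27. 46.] 41.1 0.171
[ 0.40528079 -0.02889623  0.25982205]
58 [ 0.64293461 -0.00237816  0.15880861] 137.8391881383218
104 [0.64762861 0.00113268 0.15572469] 137.1260115514303
```

View pics/t5.png

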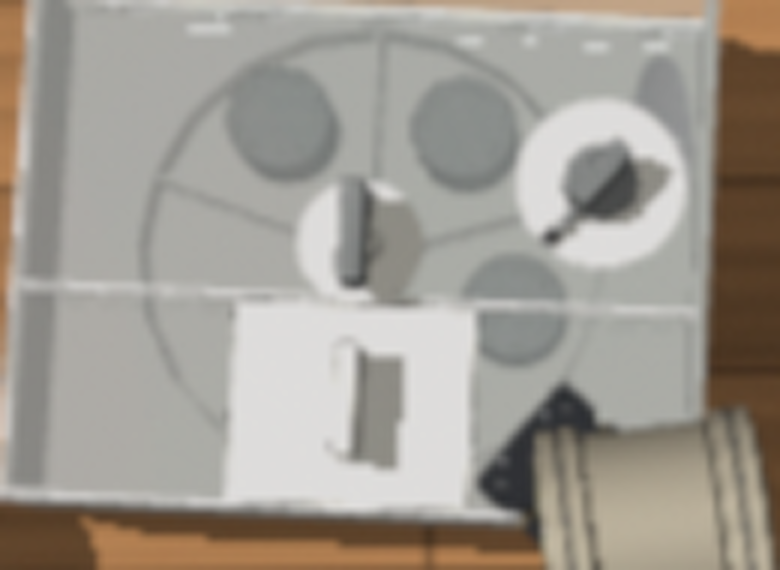

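View pics/s5.png

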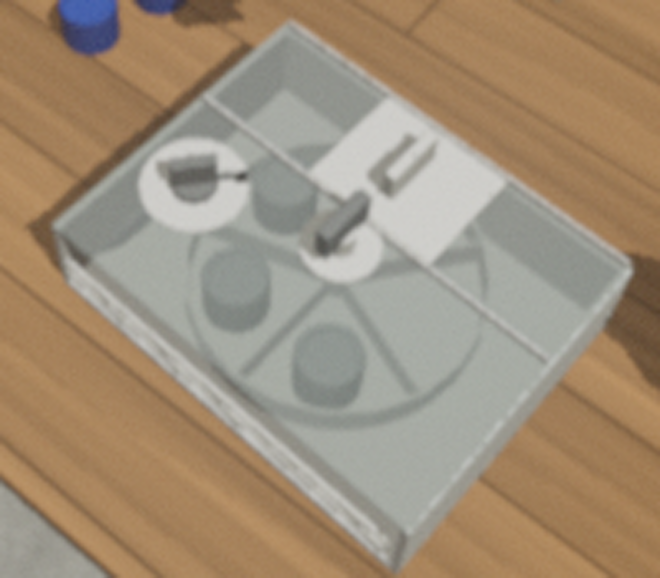

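The pointer nose meets the tab, three cups stand in plain bays, the caddy bay is under the hatch, and the hatch is shut. One last check for stray grey cups, then I'll hand in.

Run:
```python
from h import *
cups(grab('scene')); cups(grab('top')); s=status.read_state(); print(s['time'],np.abs(s['joint_vel']).max())
print(order.close_job())
```

```text
[ 0.3206 -0.4436  0.05  ] r 37.7 sat 96.0 hue 150.0 px 269 125 203
[ 0.3236 -0.3264  0.05  ] r 37.9 sat 168.0 hue 4.0 px 290 139 219
[ 0.4194 -0.2542  0.05  ] r 39.3 sat 145.5 hue 113.0 px 287 161 244
[ 0.5159 -0.2743  0.05  ] r 41.4 sat 142.5 hue 113.0 px 266 174 256
[ 0.7175 -0.3402  0.05  ] r 93.7 sat 18.0 hue 27.0 px 214 198 525
[0.4568 0.5379 0.05  ] r 99.5 sat 182.0 hue 12.0 px 470 292 211
[ 0.7197 -0.3387  0.05  ] r 73.4 sat 15.0 hue 33.0 px 404 153 436
[ 0.5078 -0.2822  0.05  ] r 34.8 sat 198.0 hue 111.0 px 391 206 242
[ 0.3586 -0.9985  0.05  ] r 162.2 sat 125.0 hue 17.0 px 576 242 460
[ 0.4121 -0.2595  0.05  ] r 35.2 sat 198.0 hue 110.0 px 386 231 248
[ 0.3145 -0.3326  0.05  ] r 35.1 sat 206.0 hue 1.0 px 406 256 251
[ 0.3099 -0.4518  0.05  ] r 36.2 sat 157.0 hue 139.0 px 436 257 259
39.5 0.004688413340663614
the job is handed in; nothing more can be done
None
```

The job is handed in at about 40 s on the robot's clock: both loose cups and the one already inside stand in bays of their own, the caddy bay is at the front, the hatch is shut and the dial is on its mark, all as seen in the last pictures; the interface gave no verdict.

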